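# Clamp a printed test bar in the bench micrometer with the ratchet

### The job

Check the thickness of the blue printed test bar: lay it flat on the narrow rest of the bench micrometer, slide it gently in until its end is home against the stop behind the anvil, and let go of it. Then turn only the dark ratchet knob on top clockwise, regripping as needed and following it down without leaning on it, until the spindle has closed on the bar and the ratchet slips. Let it slip through about a quarter turn, never as much as half a turn, and leave the bar clamped, the other things undisturbed.

Things in the scene. Friction and masses are not known exactly. Their poses are not given: they have to be found in the camera images.
- micrometer: Grey bench micrometer, fixed: base 176 x 84 x 16 mm, C-frame open along its own -x (to the robot at yaw 0); upper arm z 98 to 122 mm, reaching forward to x = -20 mm; column at x 35 to 65 mm. Origin: on the bench, on the vertical spindle axis, z up. The test bar is home with its origin at x = -59, y = 0, z = 50 mm here, its length along this x
- anvil (a point): Centre of the anvil's round face (17 mm), on the spindle axis 50 mm over the bench; axes as the micrometer's. From the anvil a narrow aluminium rest, 10 mm wide, top level with the anvil, runs out to x = -105 mm along y = 0, with 25 mm of free height beneath
- end_stop: Dark end stop behind the anvil, fixed to the micrometer. Origin: centre of its front face, 16 mm past the spindle axis along the micrometer's +x, axes as the micrometer's; the face looks to -x, is 16 mm wide and spans 44 to 62 mm over the bench. The bar's end goes against it; it is rigid: a push of 4 to 10 N is plenty, more than 25 N shoves it out of its setting
- spindle: Steel spindle over the anvil. Turning thimble or knob clockwise seen from above sends all three down 1.59 mm per rad (10 mm a turn), to stay there. Its face starts 2.5 to 6.5 mm above a bar on the anvil. The slipping ratchet alone presses the bar with 9 N; a push down on the knob adds to it; over 20 N dents the bar. Origin: on the axis, 63.5 mm above it is the face
- ratchet (a joint): Slip of the ratchet knob relative to the thimble in rad, 0 at the start, positive clockwise from above. The knob takes the thimble along up to 0.027 N m, then slips at that steady torque, as it should once the spindle is closed on the bar; it slips too early if a grip holds the knob up by about 8 N instead of following it down. Wanted: about 1.6 (0.8 to 3.1) with the bar clamped
- ratchet_grip (a point): Grip point on the axis of the dark knurled ratchet knob (18.4 mm round, 26 mm tall, white line on side and top), 10.5 mm under its top, 188 to 190 mm over the bench at the start; z up, turns and sinks with the knob. The aluminium thimble below has a wider shoulder (24 mm round) 18 mm below this point: fingertips must stay above it, for a gripped thimble cannot slip
- test_bar: Flat blue printed plastic bar, 150 x 20 mm, about 30 g, thin white line 16 mm from each end, loose on the bench right of the micrometer. Its thickness is not known beforehand: 5 to 7 mm. Origin: centre of its underside; x along its length, z up. Either end may go in. Held across its width 13 to 20 mm nearer the robot than its middle, the gripper clears the micrometer's head
- beaker: Bystander: white plastic beaker, 69 mm wide, 83 mm tall, upright; origin under its centre. Leave alone
- vial: Bystander: white capped vial, 25 mm wide, 56 mm tall, upright; origin under its centre. Leave alone
- timer: Bystander: white digital bench timer, 72 x 66 x 21 mm; origin under its centre. Leave alone
- marker: Bystander: white and blue marker pen, 135 mm long, 17 mm thick, lying; origin under its centre. Leave alone
Mind the look-alikes: they are no part of the job. Of the things that look like the test_bar, the largest one is meant.

How it is judged:
By the outcome, as a careful person would: the job done as asked, in the order asked, and still so for the second after the job is handed in, with the robot touching nothing.
It also fails if it takes over 72 s, if anything falls off the work surface, if the arm or the gripper's body presses on something with over 40 N, if the wrist force passes 120 N, or if a joint passes its speed limit or range.

### The arm

A 6-joint arm with a two-finger parallel gripper is mounted at the origin on a cart in front of the work surface, level with it; the furniture and walls round the work are solid. World frame = base frame: x ahead of the robot, y to its left, z up, the work surface at z = 0. Lengths are in m, angles in degrees, forces in N, time in s.
With the tool pointing down it reaches from about 0.325 to 1 m from the base axis. Payload 5.1 kg.
Tool frame: the origin (TCP) lies between the finger pads; the fingertips stand 8 mm ahead of it and the grasp point (between the pads) lies 11 mm behind it; z points along the fingers, x is the direction in which the jaws open and shut, and the axes are right-handed (so a half turn about z gives the same grasp; the last joint's range is limited). The gripper opens to 85 mm and grips with 20 to 120 N. Pads are 22 mm wide; open, the fingers measure 114 mm over their backs; the gripper's body (76 mm by 85 mm) begins 54 mm behind the grasp point. The pads swing forward as they close: fully open they stand 13 mm farther back than shut.
Start: joints at [59.553, 7.093, 94.555, -0, 78.352, -4.733], TCP at [0.282, 0.586, 0.202] pointing down, gripper open.
Joint ranges: [-149.61, 149.61], [-58.7, 133.49], [1.44, 155.28], [-77.14, 257.14], [18.33, 153.61], [-166.67, 166.67]. Speed limits (degrees/s): [147.25, 147.25, 180, 180, 180, 180].

### API

Orientations are given as [roll, pitch, yaw] about the fixed x, y, z axes, in that order (R = Rz(yaw) Ry(pitch) Rx(roll)).
In Python, from station import bot, eyes gives the robot as it stands.
- The arm moves only by the tool send_rows, never from a script. Its argument "commands" is a list of rows, each a list of 5 numbers: the shift along the tool's x, y, z in m, then the turn about the tool's z in rad, then the opening, from 0 (shut) to 1 (fully open). A call has 1 to 20 rows; each row shifts and turns the pose as measured when the row begins, along the tool's axes as they then stand; what a row does not reach is not made up. A row lasts 1/12 s, in which the tool goes at most 41.7 mm and 7.16 degrees, less where a joint would pass 70% of its speed; a pose out of reach is approached as far as the arm can. A call with a gripper value outside its range is refused whole. The fingers move at their own pace and stop on an object; the grip force is fixed at half the most. Time passes only in rows, so rows that do not move let the fingers close. It gives the time, the measured TCP pose, the force and the opening at its end, in the units of the state.
- bot.get_state(): the state, without advancing time (a new reading comes with each control period).
- eyes.read_camera(name): name is "side" or "top" or "wrist"; returns a dict with "color" (420x560x3 uint8, red, green, blue), "camera_matrix" (3x3 intrinsics, pixels), "R" (3x3) and "t" (3): a world point X has camera coordinates R X + t; the wrist camera has in their place "tool_from_camera" (4x4, takes a point from camera to tool coordinates, whose origin is the TCP and whose axes are the tool frame's). Camera axes: x right, y down, z forward; pixel columns grow to the right and rows downward; lengths in m; the calibration is good to about 2 mm. The wrist camera is an equidistant fisheye: a pixel r from the principal point sees the ray r / f radians off the axis. A picture is of the moment at which its call begins: read the wrist's pose just before it. There is no depth.
- bot.job_done(): hands the job in, once; it reports no verdict.
The state is a dict: "time_s": time; "joints": joint angles; "qd": joint speeds; "effort": joint torques, N m; "tcp_pos": TCP position; "ee_rot": TCP orientation; "ft_force": force on the tool from outside, world axes, zero at the start; "torque": the same for the moment, N m; "grip_width": finger opening in m.
Only numpy, scipy, OpenCV 4.12 (cv2) and the standard library are available. Lean on these libraries where they do the work, as an engineer would, in place of code of your own. Each camera call takes 0.05 s, during which the arm holds its last target. There are 200 camera calls.

## Working session

There is one attempt and no reset: what is moved stays moved. The work goes in short steps, Python scripts to look and compute and a tool call to move; the robot and the scene stay as the last step left them, time stands still between calls to the robot, and variables do not carry over. Pictures are saved under pics/ and viewed, about 8 in all and at most 12, crops included, and the job is handed in when it is done.

Besides the shell and the picture viewer there is one more tool, called after "Call:" as name(argument=value, ...) on one line, values as JSON. send_rows: Moves the arm, as the interface text tells. Its arguments: {"type":"object","properties":{"commands":{"type":"array"}},"required":["commands"]}

```bash
ls; mkdir -p pics; python3 - <<'E'
from station import bot, eyes
import cv2,pickle,numpy as np
s=bot.get_state();print(s)
d={}
for n in("side","top"):
    c=eyes.read_camera(n);d[n]=c;cv2.imwrite(f"pics/{n}0.png",cv2.cvtColor(c["color"],cv2.COLOR_RGB2BGR));print(n,c["camera_matrix"].tolist(),(-c["R"].T@c["t"]).tolist(),c["R"].tolist())
pickle.dump(d,open("d0.pkl","wb"))
E
```

```text
pics
{'time_s': 0.0, 'joints': array([ 5.95518861e+01,  7.13460240e+00,  9.46362008e+01,  8.62994819e-04,
        7.83512120e+01, -4.73340033e+00]), 'qd': array([-0.00754366, -0.01259747, -0.08256145, -0.04373494,  0.14205463,
       -0.09658275]), 'effort': array([ 3.77111182e-04, -4.23585033e+01, -3.65462244e+01, -3.23937536e-05,
        6.80933066e-03, -2.55902972e-05]), 'tcp_pos': array([0.28171003, 0.58501992, 0.20091873]), 'ee_rot': array([-1.79989089e+02,  1.21529367e-01,  6.42851228e+01]), 'ft_force': array([ 0.29463117,  0.05739737, -0.63083464]), 'torque': array([-0.04319696,  0.02512874, -0.03290842]), 'grip_width': 0.08537158178263606}
side [[420.562968827668, 0.0, 280.73812949061653], [0.0, 420.562968827668, 211.31273774103374], [0.0, 0.0, 1.0]] [0.5336502845589457, -0.9837867733903685, 0.5427433428859425] [[0.998528908888036, -0.051799397928930006, 0.01602624376042555], [-0.009031895177012392, -0.4503346849486343, -0.8928141443781711], [0.05346440857598331, 0.8913559860720154, -0.4501400483285237]]
top [[470.87854015017035, 0.0, 283.3517178021269], [0.0, 470.87854015017035, 202.56851853547005], [0.0, 0.0, 1.0]] [0.4710859004545783, -0.16853212950437832, 1.105469652929764] [[-0.004939380245720718, -0.9993766890569492, 0.03495476923623124], [-0.9902290421585348, 1.6667881150096757e-05, -0.13945050658915628], [0.13936300294044598, -0.035302026737168125, -0.9896119038894335]]
```

View pics/side0.png

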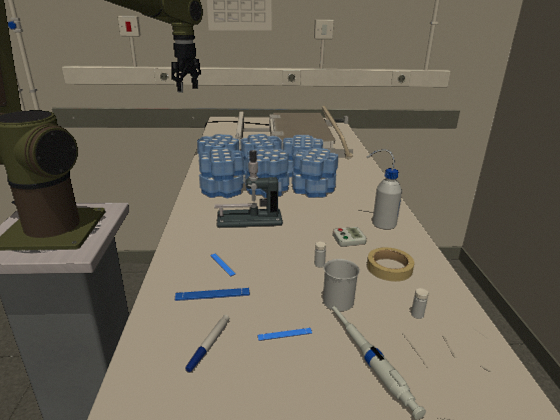

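View pics/top0.png

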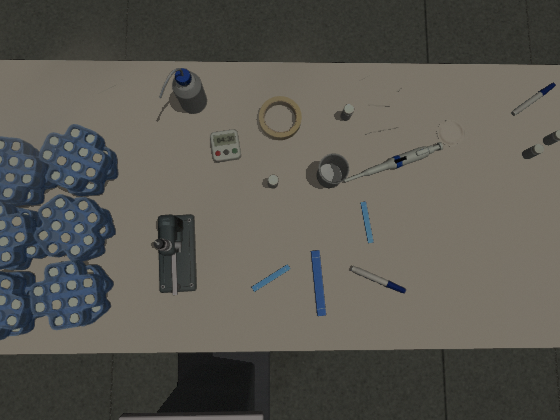

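The side view shows the micrometer at (250,200) and the large bar at (212,294). In the top view the base spans about (160–195, 215–291), the knob is at (158,243), and the large bar is at (318,283). The two thin blue bars, at (270,278) and (367,222), are look-alikes.

```bash
cat > h.py <<'E'
import numpy as np,cv2
def plane(c,px,z):
    px=np.atleast_2d(px).astype(float);K=c["camera_matrix"];o=-c["R"].T@c["t"]
    d=(np.c_[px,np.ones(len(px))]@np.linalg.inv(K).T)@c["R"]
    return o+d*((z-o[2])/d[:,2])[:,None]
def proj(c,X):
    x=np.atleast_2d(X)@c["R"].T+c["t"];x=x/x[:,2:];return (x@c["camera_matrix"].T)[:,:2]
def pl2(c1,p1,c2,p2):
    P=[c["camera_matrix"]@np.c_[c["R"],c["t"]] for c in(c1,c2)]
    X=cv2.triangulatePoints(P[0],P[1],np.float64(p1).reshape(2,1),np.float64(p2).reshape(2,1));return (X[:3]/X[3]).ravel()
E
python3 - <<'E'
import pickle;from h import *
d=pickle.load(open("d0.pkl","rb"))
for n,z in(("top",.006),("side",.006)):
    im=d[n]["color"];hsv=cv2.cvtColor(im,cv2.COLOR_RGB2HSV)
    m=cv2.inRange(hsv,(100,120,60),(125,255,255))
    cs,_=cv2.findContours(m,0,1)
    for k in sorted(cs,key=cv2.contourArea)[::-1][:14]:
        r=cv2.minAreaRect(k)
        if cv2.contourArea(k)<60: continue
        b=plane(d[n],cv2.boxPoints(r),z)[:,:2]
        if r[0][0]<120 and n=="top":continue
        print(n,r,b.round(4).tolist(),b.mean(0))
c=d["top"];g=cv2.cvtColor(c["color"],cv2.COLOR_RGB2GRAY)
m=(g<75).astype(np.uint8)*255;m[:, :130]=0;m[:,215:]=0;m[:200]=0;m[310:]=0
cs,_=cv2.findContours(m,0,1);k=max(cs,key=cv2.contourArea);r=cv2.minAreaRect(k);print("base",r,plane(c,cv2.boxPoints(r),.016).round(4).tolist())
a=cv2.resize(c["color"][195:305,130:220],None,fx=4.4,fy=4.4,interpolation=2)
s=cv2.resize(d["side"]["color"][140:235,205:295],None,fx=4.4,fy=4.4,interpolation=2)
h=max(a.shape[0],s.shape[0]);f=lambda i:cv2.copyMakeBorder(i,0,h-i.shape[0],0,0,0)
cv2.imwrite("pics/crop1.png",cv2.cvtColor(np.hstack([f(a),f(s)]),cv2.COLOR_RGB2BGR))
E
```

```text
top ((317.88177490234375, 282.8570556640625), (64.79216766357422, 7.957534313201904), 84.0938491821289) [[0.5118, -0.2707], [0.5137, -0.2892], [0.3667, -0.3023], [0.365, -0.2841]] [ 0.43930372 -0.28658198]
top ((270.1499938964844, 277.4499816894531), (4.601789951324463, 41.33940887451172), 57.52880859375) [[0.431, -0.1336], [0.4812, -0.214], [0.4723, -0.2197], [0.4222, -0.1392]] [ 0.45169326 -0.17661643]
top ((183.5, 76.00000762939453), (10.800000190734863, 13.80000114440918), 36.869895935058594) [[0.9309, 0.0541], [0.9594, 0.0348], [0.943, 0.0135], [0.9146, 0.0329]] [0.93698692 0.03382641]
side ((211.81991577148438, 293.5689392089844), (7.165553569793701, 74.24104309082031), 85.76361083984375) [[0.3621, -0.2842], [0.5122, -0.2706], [0.5136, -0.2944], [0.367, -0.3072]] [ 0.43872532 -0.28908757]
side ((284.3777770996094, 333.5829772949219), (5.352629661560059, 53.46022033691406), 82.40535736083984) [[0.5304, -0.4095], [0.6276, -0.3946], [0.6273, -0.4084], [0.5316, -0.4227]] [ 0.57921926 -0.40876864]
side ((195.1923065185547, 358.9615173339844), (6.933752059936523, 28.012359619140625),
[... 900 characters left out ...]
629], [0.7989, 0.376], [0.7911, 0.3233], [0.681, 0.3113]] [0.73899512 0.34339015]
side ((308.63677978515625, 192.90701293945312), (32.931732177734375, 5.94080924987793), 10.784297943115234) [[0.6388, 0.2065], [0.6458, 0.2519], [0.743, 0.2023], [0.7333, 0.1596]] [0.69024424 0.20508971]
side ((368.8235168457031, 356.29412841796875), (8.231931686401367, 13.033892631530762), 30.963756561279297) [[0.7048, -0.4751], [0.7221, -0.4504], [0.7319, -0.4606], [0.7145, -0.4846]] [ 0.71834213 -0.46766552]
base ((173.236572265625, 253.49169921875), (79.23194122314453, 43.85020446777344), 87.99044799804688) [[0.5963, 0.1007, 0.016], [0.5998, 0.0003, 0.016], [0.4195, -0.0098, 0.016], [0.4167, 0.0883, 0.016]]
```

View pics/crop1.png

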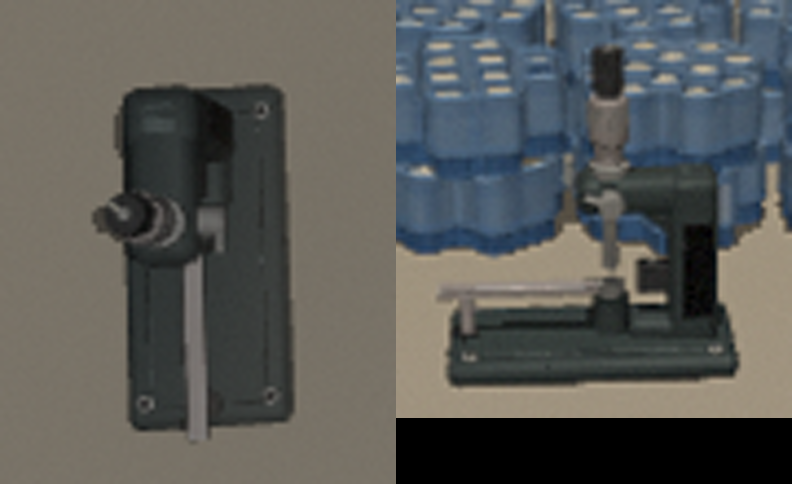

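Left crop (top view): knob top disc centre at crop (113,217), rest from (195,262) to its end at (199,440), base right edge from (284,95) to (292,415). Right crop (side view): knob top at (607,47), rest tip at (440,291), open to the robot.

```bash
python3 - <<'E'
import pickle;from h import *
d=pickle.load(open("d0.pkl","rb"));c=d["top"];s=d["side"]
T=lambda x,y:(130+(x+.5)/4.4-.5,195+(y+.5)/4.4-.5)
S=lambda x,y:(205+(x-396+.5)/4.4-.5,140+(y+.5)/4.4-.5)
print("knob top",plane(c,T(113,217),.2))
print("knob tri",pl2(c,T(113,217),s,S(607,48)))
print("rest",plane(c,[T(194.5,265),T(199,440)],.05))
print("rest tip side",plane(s,S(440,291),.05), "tip tri",pl2(c,T(199,440),s,S(440,291)))
print("right edge",plane(c,[T(284,95),T(292,415)],.016))
print("screws",plane(c,[T(261,110),T(271,395),T(145,404)],.016))
print("left bottom corner",plane(c,[T(131,425),T(292,418)],.016))
E
```

```text
knob top [[0.51918258 0.04318813 0.2       ]]
knob tri [0.51991306 0.04373758 0.1978298 ]
rest [[0.5029475  0.03685896 0.05      ]
 [0.4164405  0.03227994 0.05      ]]
rest tip side [[0.41806412 0.02825167 0.05      ]] tip tri [0.41686286 0.03277268 0.04778695]
right edge [[ 0.59266265 -0.00080162  0.016     ]
 [ 0.42700563 -0.00842759  0.016     ]]
screws [[0.58475514 0.01103112 0.016     ]
 [0.43721925 0.00253995 0.016     ]
 [0.43305032 0.06678308 0.016     ]]
left bottom corner [[ 0.42247963  0.07358184  0.016     ]
 [ 0.42548568 -0.0084592   0.016     ]]
```

Call:
send_rows(commands=[[0,0,-0.025,-0.1075,1],[0,0,-0.025,-0.1075,1],[0,0,-0.025,-0.1075,1],[0,0,-0.025,-0.1075,1],[0,0,-0.025,-0.1075,1],[-0.04,0.003,0,0,1],[-0.04,0.003,0,0,1],[-0.04,0.003,0,0,1],[-0.04,0.003,0,0,1],[-0.04,0.003,0,0,1],[-0.04,0.003,0,0,1],[-0.04,0.003,0,0,1],[-0.04,0.003,0,0,1],[-0.04,0.003,0,0,1],[-0.04,0.003,0,0,1],[-0.04,0.003,0,0,1],[-0.04,0.003,0,0,1],[-0.04,0.003,0,0,1],[-0.04,0.003,0,0,1],[-0.04,0.003,0,0,1]])

```text
time_s: 1.77
tcp_pos: [0.3954, -0.0246, 0.325]
ee_rot: [-179.3, 1.0, 97.7]
ft_force: [1.6, 0.2, 0.2]
grip_width: 0.0852
```

```bash
cat >> h.py <<'E'
from scipy.spatial.transform import Rotation as Ro
def delta(s,X,yaw):
    R=Ro.from_euler("xyz",s["ee_rot"],degrees=True).as_matrix()
    d=R.T@(np.array(X)-s["tcp_pos"]);t=-(((yaw-s["ee_rot"][2])+90)%180-90)
    print("t",round(s["time_s"],2),"tcp",s["tcp_pos"].round(4),"rot",s["ee_rot"].round(2),"F",s["ft_force"].round(1),"w",round(s["grip_width"],4),"j6",round(s["joints"][5],1))
    print("tool delta",d.round(4),"turn",round(np.radians(t),4));return d
E
python3 - <<'E'
from h import *;from station import bot
delta(bot.get_state(),[.4233,-.288,.15],95.1)
E
```

```text
t 1.77 tcp [ 0.3954 -0.0246  0.325 ] rot [-179.31    0.97   97.69] F [1.6 0.2 0.2] w 0.0852 j6 -108.2
tool delta [-0.2618 -0.0055  0.1795] turn 0.0451
```

Call:
send_rows(commands=[[-0.036,-0.001,0.02,0.0065,1],[-0.036,-0.001,0.02,0.0065,1],[-0.036,-0.001,0.02,0.0065,1],[-0.036,-0.001,0.022,0.0065,1],[-0.036,-0.001,0.022,0.0065,1],[-0.036,-0.001,0.022,0.0065,1],[-0.036,0,0.022,0.0065,1],[0,0,0.022,0,1],[0,0,0,0,1]])

```text
time_s: 2.52
tcp_pos: [0.4124, -0.2858, 0.1595]
ee_rot: [-179.7, 1.0, 94.2]
ft_force: [-0.4, 0.7, -0.1]
grip_width: 0.0852
```

```bash
cat >> h.py <<'E'
def wray(c,px,s):
    """origin, dirs in world for wrist fisheye pixels"""
    K=c["camera_matrix"];px=np.atleast_2d(px).astype(float)
    a=(px-K[:2,2])/[K[0,0],K[1,1]];r=np.linalg.norm(a,axis=1,keepdims=True)
    v=np.c_[np.sin(r)*a/np.maximum(r,1e-9),np.cos(r)]
    M=c["tool_from_camera"];R=Ro.from_euler("xyz",s["ee_rot"],degrees=True).as_matrix()
    return R@M[:3,3]+s["tcp_pos"],v@M[:3,:3].T@R.T
def wplane(c,px,s,z):
    o,v=wray(c,px,s);return o+v*((z-o[2])/v[:,2])[:,None]
def wproj(c,X,s):
    M=c["tool_from_camera"];R=Ro.from_euler("xyz",s["ee_rot"],degrees=True).as_matrix()
    p=((np.atleast_2d(X)-s["tcp_pos"])@R-M[:3,3])@M[:3,:3]
    n=np.linalg.norm(p[:,:2],axis=1);th=np.arctan2(n,p[:,2]);K=c["camera_matrix"]
    return p[:,:2]/n[:,None]*th[:,None]*[K[0,0],K[1,1]]+K[:2,2]
def save(im,f): cv2.imwrite(f,cv2.cvtColor(im,cv2.COLOR_RGB2BGR))
E
python3 - <<'E'
from h import *;from station import bot,eyes
s=bot.get_state();delta(s,[.4233,-.288,.011],95.1)
c=eyes.read_camera("wrist");save(c["color"],"pics/w1.png");print(c["camera_matrix"].tolist(),c["tool_from_camera"].round(3).tolist())
hsv=cv2.cvtColor(c["color"],cv2.COLOR_RGB2HSV);m=cv2.inRange(hsv,(100,120,60),(125,255,255))
cs,_=cv2.findContours(m,0,1)
for k in sorted(cs,key=cv2.contourArea)[::-1][:3]:
    p=k[:,0];w=wplane(c,p,s,.006)[:,:2];r=cv2.minAreaRect((w*1000).astype(np.float32));print(cv2.contourArea(k),p.mean(0),r)
E
```

```text
t 2.52 tcp [ 0.4124 -0.2858  0.1595] rot [-179.67    0.99   94.2 ] F [-0.4  0.7 -0.1] w 0.0852 j6 -134.2
tool delta [-0.0004  0.0116  0.1484] turn -0.0158
[[325.19226210127806, 0.0, 279.62210777727404], [0.0, 325.19226210127806, 211.86799590276104], [0.0, 0.0, 1.0]] [[1.0, 0.001, -0.0, 0.0], [-0.001, 0.962, 0.274, -0.07], [0.001, -0.274, 0.962, -0.172], [0.0, 0.0, 0.0, 1.0]]
1358.5 [278.2007722  211.95366795] ((438.2177734375, -287.2474670410156), (113.69107055664062, 17.3902530670166), 4.625640869140625)
581.0 [370.61585366 235.43902439] ((451.6459045410156, -183.00555419921875), (11.162848472595215, 84.8177261352539), 31.429248809814453)
204.5 [278.33333333 151.        ] ((371.01654052734375, -292.4623718261719), (13.11034870147705, 17.03873634338379), 4.314550876617432)
```

View pics/w1.png

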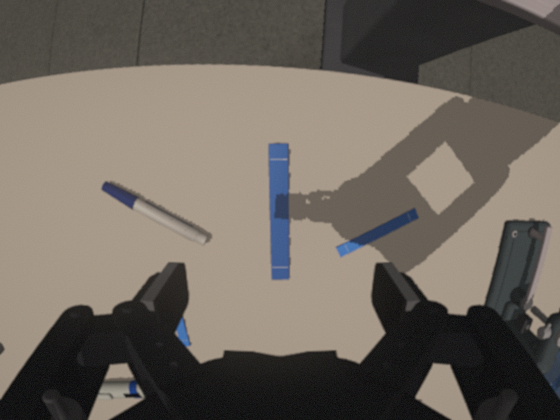

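The wrist view shows the large bar at columns 270–290, rows 142–279, centred between the fingers, with clear bench around it. Descending to just above it.

Call:
send_rows(commands=[[-0.001,0.002,0.025,-0.004,1],[-0.001,0.002,0.025,-0.004,1],[-0.001,0.002,0.025,-0.004,1],[0,0.002,0.025,0,1],[0,0.001,0.02,0,1],[0,0,0.01,0,1],[0,0,0,0,1],[0,0,0,0,1]])

```text
time_s: 3.23
tcp_pos: [0.4323, -0.2924, 0.0427]
ee_rot: [179.3, 2.0, 95.4]
ft_force: [-0.4, 0.4, 1.0]
grip_width: 0.0854
```

```bash
python3 - <<'E'
from h import *;from station import bot,eyes
s=bot.get_state();delta(s,[.4216,-.2884,.0105],94.9)
E
```

```text
t 3.23 tcp [ 0.4323 -0.2924  0.0427] rot [179.31   2.01  95.41] F [-0.4  0.4  1. ] w 0.0854 j6 -134.3
tool delta [ 0.0061 -0.0106  0.0318] turn 0.0089
```

Call:
send_rows(commands=[[0.001,-0.002,0.005,0.001,1],[0.001,-0.002,0.005,0.001,1],[0.001,-0.002,0.005,0.001,1],[0.001,-0.002,0.005,0.001,1],[0.001,-0.001,0.004,0.001,1],[0.001,-0.001,0.003,0.001,1],[0,0,0,0,1],[0,0,0,0,1]])

```text
time_s: 3.9
tcp_pos: [0.4249, -0.2903, 0.0199]
ee_rot: [178.8, 2.5, 95.1]
ft_force: [-0.6, -0.0, 0.5]
grip_width: 0.0855
```

```bash
python3 - <<'E'
from h import *;from station import bot,eyes
s=bot.get_state();delta(s,[.4216,-.2884,.0105],94.9)
E
```

```text
t 3.9 tcp [ 0.4249 -0.2903  0.0199] rot [178.83   2.47  95.06] F [-0.6 -0.   0.5] w 0.0855 j6 -134.3
tool delta [ 0.0026 -0.0033  0.0092] turn 0.0028
```

Call:
send_rows(commands=[[0.001,-0.001,0.004,0.001,1],[0.001,-0.001,0.004,0.001,1],[0.001,-0.001,0.003,0,1],[0,0,0.001,0,1]])

```text
time_s: 4.23
tcp_pos: [0.422, -0.2883, 0.007]
ee_rot: [178.8, 2.5, 94.9]
ft_force: [-0.3, -0.4, 0.1]
grip_width: 0.0852
```

```bash
python3 - <<'E'
from h import *;from station import bot,eyes
s=bot.get_state();delta(s,[.4216,-.2884,.009],94.9)
E
```

```text
t 4.23 tcp [ 0.422  -0.2883  0.007 ] rot [178.79   2.5   94.92] F [-0.3 -0.4  0.1] w 0.0852 j6 -134.1
tool delta [-0.0002 -0.0004 -0.002 ] turn 0.0004
```

Call:
send_rows(commands=[[0,0,0,0,0.6],[0,0,0,0,0.4],[0,0,0,0,0.3]])

```text
time_s: 4.48
tcp_pos: [0.4217, -0.2879, 0.0062]
ee_rot: [178.8, 2.4, 94.9]
ft_force: [0.8, -0.4, -0.3]
grip_width: 0.0516
```

```bash
python3 - <<'E'
from h import *;from station import bot,eyes
s=bot.get_state();delta(s,[.4216,-.2884,.009],94.9)
c=eyes.read_camera("wrist");save(c["color"][100:400,130:430],"pics/w2.png")
E
```

```text
t 4.48 tcp [ 0.4217 -0.2879  0.0062] rot [178.84   2.45  94.93] F [ 0.8 -0.4 -0.3] w 0.0516 j6 -134.1
tool delta [-0.0006 -0.     -0.0028] turn 0.0005
```

View pics/w2.png

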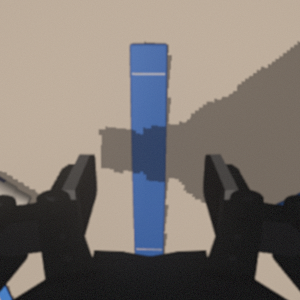

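The bar is centred between the half-closed pads (crop col 150, pads at 85 and 215). I'll raise 3 mm and close.

Call:
send_rows(commands=[[-0.0005,0,-0.003,0,0.3],[0,0,0,0,0.15],[0,0,0,0,0.1],[0,0,0,0,0.1],[0,0,0,0,0.1],[0,0,0,0,0.1],[0,0,0,0,0.1]])

```text
time_s: 5.12
tcp_pos: [0.4224, -0.289, 0.0106]
ee_rot: [178.7, 2.5, 94.9]
ft_force: [-0.6, 0.6, 1.2]
grip_width: 0.0088
```

Call:
send_rows(commands=[[0,0,-0.01,0,0.05],[0,0,-0.01,0,0.05],[0,0,-0.01,0,0.05],[0,0,-0.01,0,0.05],[0,0,-0.01,0,0.05],[0,0,-0.01,0,0.05],[0,0,-0.01,0,0.05],[0,0,-0.01,0,0.05]])

```text
time_s: 5.78
tcp_pos: [0.4197, -0.2848, 0.0983]
ee_rot: [178.8, 2.5, 94.9]
ft_force: [0.0, -0.5, 0.8]
grip_width: 0.0046
```

```bash
python3 - <<'E'
from h import *;from station import bot,eyes
s=bot.get_state();delta(s,[.4216,-.2884,.12],93)
E
```

```text
t 5.78 tcp [ 0.4197 -0.2848  0.0983] rot [178.79   2.5   94.93] F [ 0.  -0.5  0.8] w 0.0046 j6 -134.2
tool delta [-0.0047  0.0021 -0.0215] turn 0.0337
```

The jaws shut past the bar's width, so the grasp missed. Checking where the bar is now.

```bash
python3 - <<'E'
from h import *;from station import bot,eyes
s=bot.get_state()
c=eyes.read_camera("wrist");save(c["color"][60:400,130:430],"pics/w3.png")
hsv=cv2.cvtColor(c["color"],cv2.COLOR_RGB2HSV);m=cv2.inRange(hsv,(100,120,40),(125,255,255))
m=cv2.morphologyEx(m,cv2.MORPH_CLOSE,np.ones((5,5)))
cs,_=cv2.findContours(m,0,1);k=max(cs,key=cv2.contourArea);w=wplane(c,k[:,0],s,.006)[:,:2];print(cv2.contourArea(k),cv2.minAreaRect((w*1000).astype(np.float32)))
E
```

```text
2744.0 ((437.87738037109375, -286.898681640625), (146.92002868652344, 18.090229034423828), 4.9231109619140625)
```

View pics/w3.png

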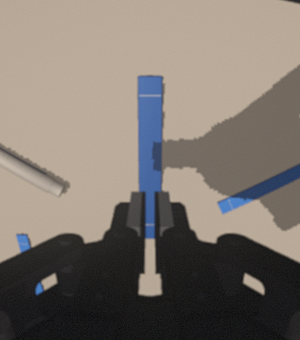

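The bar is untouched at (437.9, -286.9) mm, 4.9°; the pads passed above it. Retrying lower.

Call:
send_rows(commands=[[-0.001,0,0.01,0,0.4],[-0.001,0,0.01,0,0.4],[-0.001,0,0.012,0,0.4],[0,0,0.012,0,0.4],[0,0,0.012,0,0.4],[0,0,0.01,0,0.4],[0,0,0.01,0,0.4],[0,0,0.005,0,0.4],[0,0,0,0,0.4]])

```text
time_s: 6.58
tcp_pos: [0.4209, -0.2912, 0.0086]
ee_rot: [178.9, 2.4, 94.9]
ft_force: [-0.8, -0.1, 0.5]
grip_width: 0.0342
```

```bash
python3 - <<'E'
from h import *;from station import bot,eyes
s=bot.get_state();delta(s,[.421,-.2884,.006],94.9)
E
```

```text
t 6.58 tcp [ 0.4209 -0.2912  0.0086] rot [178.89   2.4   94.92] F [-0.8 -0.1  0.5] w 0.0342 j6 -134.5
tool delta [0.0029 0.0003 0.0025] turn 0.0003
```

Call:
send_rows(commands=[[0.002,0,0.001,0,0.4],[0.001,0,0.001,0,0.4],[0,0,0.001,0,0.4],[0,0,0.001,0,0.4]])

```text
time_s: 6.92
tcp_pos: [0.4211, -0.2883, 0.0044]
ee_rot: [178.9, 2.4, 94.9]
ft_force: [0.2, -0.9, -0.9]
grip_width: 0.0339
```

Call:
send_rows(commands=[[0,0,0.001,0,0.4],[0,0,0.001,0,0.4]])

```text
time_s: 7.08
tcp_pos: [0.4219, -0.2889, 0.0034]
ee_rot: [178.8, 2.5, 94.9]
ft_force: [-0.2, 0.7, 0.8]
grip_width: 0.0342
```

Call:
send_rows(commands=[[0,0,-0.001,0,0.3],[0,0,-0.0005,0,0.2],[0,0,0,0,0.2],[0,0,0,0,0.15],[0,0,0,0,0.15],[0,0,0,0,0.1],[0,0,0,0,0.1]])

```text
time_s: 7.67
tcp_pos: [0.4227, -0.2896, 0.0063]
ee_rot: [178.7, 2.6, 94.9]
ft_force: [-0.2, 0.2, 0.5]
grip_width: 0.0086
```

```bash
python3 - <<'E'
from h import *;from station import bot,eyes
s=bot.get_state();print(s["grip_width"],s["tcp_pos"])
c=eyes.read_camera("wrist");d=eyes.read_camera("side")
p=proj(d,[s["tcp_pos"]])[0].astype(int);print(p)
a=cv2.resize(d["color"][p[1]-70:p[1]+30,p[0]-50:p[0]+50],(400,400),interpolation=2)
b=cv2.resize(c["color"][100:400,130:430],(400,400))
save(np.hstack([a,b]),"pics/sw4.png")
E
```

```text
0.00859409802909526 [ 0.4227274  -0.2895866   0.00634052]
[204 293]
```

View pics/sw4.png

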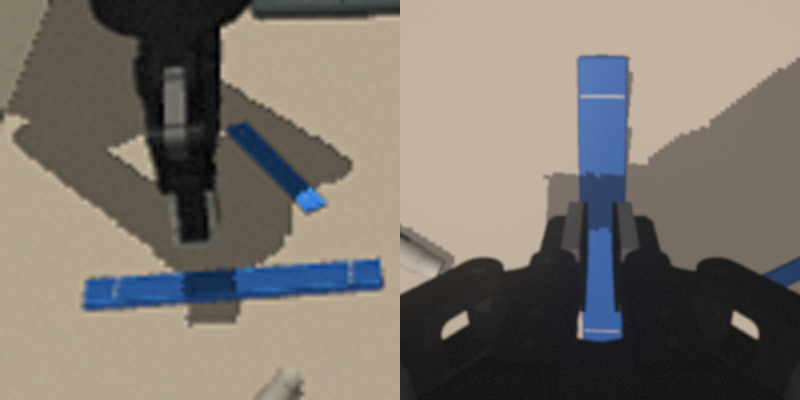

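The side view (left) shows the fingertips at crop (195,242), clearly above the bar, though the reported TCP z is 6 mm. The wrist view (right) shows the bar centred but under the pads. I'll check the geometry numerically.

```bash
python3 - <<'E'
import pickle
from h import *;from station import bot,eyes
d0=pickle.load(open("d0.pkl","rb"))["side"]
print("t0 tcp proj",proj(d0,[[.2817,.585,.2009],[.2817,.585,.206]]))
s=bot.get_state();R=Ro.from_euler("xyz",s["ee_rot"],degrees=True).as_matrix()
tip=lambda x,y,z:s["tcp_pos"]+R@np.array([x,y,z])
print("now: tip/tcp/grasp side px",proj(d0,[tip(0,0,.008),tip(0,0,0),tip(0,0,-.011),tip(0,0,-.03)]).round(1).tolist())
# side tip pixel assuming y known
c=eyes.read_camera("wrist")
for z in(.008,0,-.011,-.02,-.03,-.04):
  print(z,wproj(c,[tip(-.0043,0.011,z),tip(.0043,.011,z),tip(-.0043,-.011,z)],s).round(1).tolist())
hsv=cv2.cvtColor(c["color"],cv2.COLOR_RGB2HSV);m=cv2.inRange(hsv,(100,120,40),(125,255,255))
ys,xs=np.nonzero(m[100:300,260:300]);print("bar far end row",ys.min()+100, "plane:",wplane(c,[[282,ys.min()+100.]],s,.006))
row=m[200];print("row200 cols",np.nonzero(row[240:320])[0][[0,-1]]+240)
x=np.nonzero(row[240:320])[0][[0,-1]]+240
print(wplane(c,[[x[0]-.5,200],[x[1]+.5,200]],s,.006))
E
```

```text
t0 tcp proj [[188.27048865 102.26024102]
 [188.15469963 100.85094538]]
now: tip/tcp/grasp side px [[204.6, 296.9], [204.3, 293.7], [203.8, 289.2], [202.9, 281.3]]
0.008 [[272.0, 259.0], [286.2, 259.1], [271.7, 224.5]]
0 [[271.7, 264.7], [286.5, 264.7], [271.4, 228.9]]
-0.011 [[271.2, 273.1], [286.9, 273.1], [270.9, 235.7]]
-0.02 [[270.8, 280.8], [287.2, 280.8], [270.4, 241.9]]
-0.03 [[270.3, 290.1], [287.6, 290.2], [269.8, 249.5]]
-0.04 [[269.7, 300.5], [288.1, 300.6], [269.2, 258.1]]
bar far end row 143 plane: [[ 0.36418792 -0.29315865  0.006     ]]
row200 cols [265 298]
[[ 0.39588828 -0.29990492  0.006     ]
 [ 0.39404963 -0.2815251   0.006     ]]
```

The wrist view, the side view and the first side image all agree: the real fingertips end about 30 mm (nearly shut) to 44 mm (open) behind the reported TCP, not 8 mm ahead of it. I'll go by contact and images, opening and then descending in small steps while watching the force.

Call:
send_rows(commands=[[0,0,0,0,0.4],[0,0,0,0,0.4],[0,0,0.002,0,0.4],[0,0,0.004,0,0.4],[0,0,0.004,0,0.4],[0,0,0.004,0,0.4],[0,0,0.002,0,0.4],[0,0,0,0,0.4]])

```text
time_s: 8.48
tcp_pos: [0.4228, -0.29, -0.0119]
ee_rot: [178.7, 2.6, 94.9]
ft_force: [0.0, -0.4, -0.3]
grip_width: 0.0341
```

Call:
send_rows(commands=[[0,0,0.002,0,0.4],[0,0,0.002,0,0.4],[0,0,0.002,0,0.4],[0,0,0,0,0.4]])

```text
time_s: 8.82
tcp_pos: [0.4228, -0.2902, -0.019]
ee_rot: [178.7, 2.5, 94.9]
ft_force: [-0.4, -0.4, -0.0]
grip_width: 0.0341
```

```bash
python3 - <<'E'
from h import *;from station import bot,eyes
s=bot.get_state();delta(s,[.4235,-.2884,-.029],94.9)
c=eyes.read_camera("wrist");d=eyes.read_camera("side")
p=proj(d,[[.4227,-.2896,.0063]])[0].astype(int)
a=cv2.resize(d["color"][p[1]-70:p[1]+30,p[0]-50:p[0]+50],(400,400),interpolation=2)
b=cv2.resize(c["color"][100:400,130:430],(400,400))
save(np.hstack([a,b]),"pics/sw5.png")
E
```

```text
t 8.82 tcp [ 0.4228 -0.2902 -0.019 ] rot [178.74   2.54  94.92] F [-0.4 -0.4 -0. ] w 0.0341 j6 -134.2
tool delta [0.0021 0.0006 0.01  ] turn 0.0004
```

View pics/sw5.png

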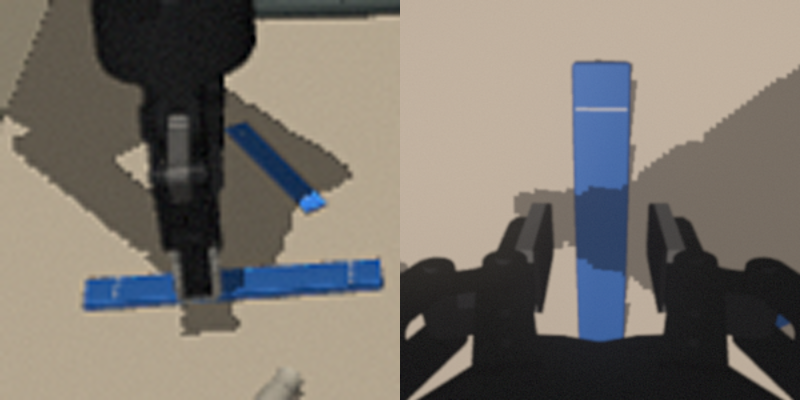

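At a reported z of -19 mm there is still no contact, and the tips (side crop (195,297)) are near bar height with a shadow gap. That confirms the offset. The bar is between the pads, so I'll continue down.

Call:
send_rows(commands=[[0.001,0,0.002,0,0.4],[0.001,0,0.002,0,0.4],[0,0,0.002,0,0.4],[0,0,0,0,0.4]])

```text
time_s: 9.25
tcp_pos: [0.4235, -0.2888, -0.0245]
ee_rot: [178.7, 2.6, 94.9]
ft_force: [-0.5, 0.2, -0.4]
grip_width: 0.0341
```

Call:
send_rows(commands=[[0,0,0.002,0,0.4],[0,0,0.001,0,0.4],[0,0,0,0,0.4]])

```text
time_s: 9.5
tcp_pos: [0.4235, -0.2889, -0.028]
ee_rot: [178.7, 2.6, 94.9]
ft_force: [0.3, -0.1, -0.6]
grip_width: 0.0342
```

Call:
send_rows(commands=[[0,0,0.001,0,0.4],[0,0,0,0,0.3],[0,0,0,0,0.25],[0,0,0,0,0.2],[0,0,0,0,0.15],[0,0,0,0,0.1],[0,0,0,0,0.1]])

```text
time_s: 10.08
tcp_pos: [0.4245, -0.2889, -0.0277]
ee_rot: [178.6, 2.6, 94.9]
ft_force: [-0.2, 0.9, 1.7]
grip_width: 0.0177
```

Call:
send_rows(commands=[[0,0,0,0,0.1],[0,0,0,0,0.1],[0,0,0,0,0.1]])

```text
time_s: 10.33
tcp_pos: [0.4245, -0.2889, -0.0277]
ee_rot: [178.6, 2.6, 94.9]
ft_force: [-0.1, 0.5, 1.3]
grip_width: 0.0178
```

Call:
send_rows(commands=[[0,0,-0.004,0,0],[0,0,-0.006,0,0],[0,0,-0.008,0,0],[0,0,-0.008,0,0],[0,0,0,0,0]])

```text
time_s: 10.75
tcp_pos: [0.423, -0.2874, -0.0001]
ee_rot: [178.7, 2.5, 94.9]
ft_force: [0.0, -0.6, -0.8]
grip_width: 0.0176
```

Bar held. The grip is only about 12–13 mm behind the middle, so I'll set it back down and regrip 5 mm nearer the robot for head clearance.

Call:
send_rows(commands=[[0,0,0.008,0,0],[0,0,0.008,0,0],[0,0,0.006,0,0],[0,0,0.003,0,0],[0,0,0,0,0]])

```text
time_s: 11.17
tcp_pos: [0.4239, -0.2888, -0.0269]
ee_rot: [178.6, 2.6, 94.9]
ft_force: [-0.4, 0.2, 0.4]
grip_width: 0.0181
```

Call:
send_rows(commands=[[0,0,0.001,0,0.3],[0,0,0,0,0.4],[0,0,0,0,0.4],[0,-0.003,0,0,0.4],[0,-0.002,0,0,0.3],[0,0,0,0,0.2],[0,0,0,0,0.1],[0,0,0,0,0],[0,0,0,0,0],[0,0,0,0,0]])

```text
time_s: 12.0
tcp_pos: [0.419, -0.2891, -0.0279]
ee_rot: [178.6, 2.5, 94.9]
ft_force: [-0.6, 0.9, 1.8]
grip_width: 0.018
```

```bash
python3 - <<'E'
from h import *;from station import bot,eyes
s=bot.get_state();delta(s,[.4235,-.2884,.029],94.9)
c=eyes.read_camera("top");hsv=cv2.cvtColor(c["color"],cv2.COLOR_RGB2HSV);m=cv2.inRange(hsv,(100,120,40),(125,255,255))
save(c["color"],"pics/t6.png")
ys,xs=np.nonzero(m[240:325,305:330]);print("rows",ys.min()+240,ys.max()+240)
print(plane(c,[[314.5,ys.min()+239.5],[321,ys.max()+240.5]],.006))
E
```

```text
t 12.0 tcp [ 0.419  -0.2891 -0.0279] rot [178.56   2.55  94.85] F [-0.6  0.9  1.8] w 0.018 j6 -134.4
tool delta [-0.0022  0.006  -0.0567] turn -0.0008
rows 251 269
[[ 0.51306607 -0.27986119  0.006     ]
 [ 0.46913654 -0.29435909  0.006     ]]
```

Call:
send_rows(commands=[[0,0,-0.008,0,0],[0,0,-0.012,0,0],[0,0,-0.015,0,0],[0,0,-0.015,0,0],[0.01,0,-0.015,0.005,0],[0.015,0,-0.012,0.005,0],[0.02,0,-0.008,0.005,0],[0.02,0,0,0.005,0],[0.02,0,0,0.005,0],[0.02,0,0,0.005,0],[0.02,0,0,0,0],[0.02,0,0,0,0],[0.02,0,0,0,0],[0.02,0,0,0,0],[0.02,0,0,0,0]])

```text
time_s: 13.3
tcp_pos: [0.4025, -0.076, 0.0581]
ee_rot: [178.4, 2.7, 92.6]
ft_force: [0.2, 0.1, -0.2]
grip_width: 0.0177
```

```bash
python3 - <<'E'
from h import *;from station import bot,eyes
s=bot.get_state();delta(s,[.395,.0315,.06],93)
E
```

```text
t 13.3 tcp [ 0.4025 -0.076   0.0581] rot [178.37   2.68  92.65] F [ 0.2  0.1 -0.2] w 0.0177 j6 -108.5
tool delta [ 0.1075 -0.0023 -0.007 ] turn -0.0062
```

Call:
send_rows(commands=[[0.02,-0.002,-0.001,0,0],[0.02,-0.002,-0.001,-0.002,0],[0.02,-0.002,-0.001,-0.002,0],[0.02,-0.001,0,-0.002,0],[0.016,0,0,0,0],[0.008,0,0,0,0],[0,0,0,0,0]])

```text
time_s: 13.88
tcp_pos: [0.3878, 0.0349, 0.0581]
ee_rot: [178.3, 2.7, 93.2]
ft_force: [-0.1, -0.1, -0.9]
grip_width: 0.018
```

```bash
python3 - <<'E'
from h import *;from station import bot,eyes
s=bot.get_state();delta(s,[.395,.0315,.06],93)
import pickle
d={n:eyes.read_camera(n) for n in("wrist","top","side")};pickle.dump((s,d),open("d7.pkl","wb"))
t=cv2.resize(d["top"]["color"][190:330,120:230],None,fx=3.6,fy=3.6,interpolation=2)
w=cv2.resize(d["wrist"]["color"],(400,300))
h=t.shape[0];w=cv2.copyMakeBorder(w,0,h-300,0,0,0)
sd=cv2.resize(d["side"]["color"][130:230,195:295],(400,400),interpolation=2)
w[300:h]=sd[190:190+h-300,:400]
save(np.hstack([t,w]),"pics/m7.png")
E
```

```text
t 13.88 tcp [0.3878 0.0349 0.0581] rot [178.27   2.73  93.24] F [-0.1 -0.1 -0.9] w 0.018 j6 -92.8
tool delta [-0.0039  0.007  -0.0015] turn 0.0043
```

View pics/m7.png

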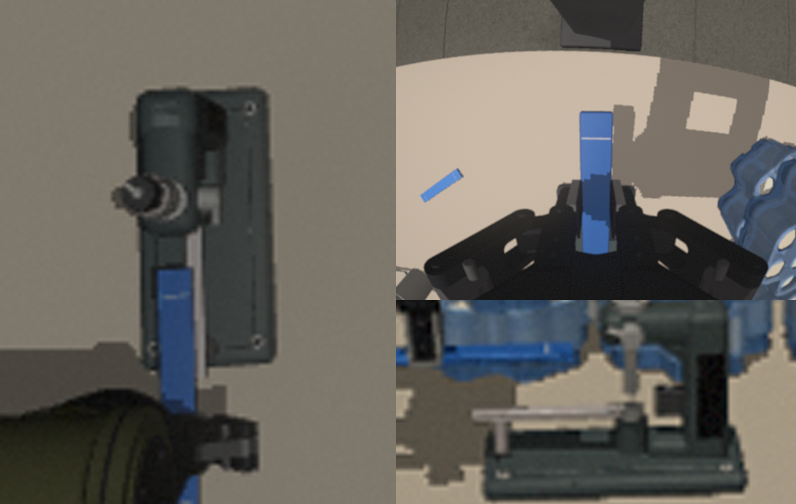

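The top crop shows the bar in front of the head, about 25 px (crop) left of the rest because it is higher, and parallel to it. The wrist camera looks back toward the robot. I'll measure rest and bar axes from the top view.

```bash
cat > ax.py <<'E'
from h import *
import pickle
def rest_axis():
    c=pickle.load(open("d0.pkl","rb"))["top"];g=cv2.cvtColor(c["color"],cv2.COLOR_RGB2GRAY).astype(float)
    P=[]
    for r in range(258,290):
        row=g[r,165:186];w=np.clip(row-row.min()-.4*(row.max()-row.min()),0,None);P.append([165+(w*np.arange(21)).sum()/w.sum(),r])
    X=plane(c,P,.05);k=np.polyfit(X[:,0],X[:,1],1);return k
def bar_axis(c,z,r0,r1,c0=150,c1=195):
    hsv=cv2.cvtColor(c["color"],cv2.COLOR_RGB2HSV);m=cv2.inRange(hsv,(100,120,40),(125,255,255));P=[]
    for r in range(r0,r1):
        x=np.nonzero(m[r,c0:c1])[0]
        if len(x)>5:P.append([c0+x.mean(),r,len(x)])
    P=np.array(P);X=plane(c,P[:,:2],z);return np.polyfit(X[:,0],X[:,1],1),X[0,:2],P[[0,-1]]
E
python3 - <<'E'
from ax import *
s,d=pickle.load(open("d7.pkl","rb"))
k=rest_axis();print("rest yaw",np.degrees(np.arctan(k[0])),"y at .4165,.4621,.521",np.polyval(k,[.4165,.4621,.521]))
z=s["tcp_pos"][2]+.0279+.006
b,e,P=bar_axis(d["top"],z,264,300);print("bar yaw",np.degrees(np.arctan(b[0])),"far end",e,P.tolist(),"y at .40,.4621",np.polyval(b,[.4,.4621]),"rest",np.polyval(k,[.4,.4621]))
E
```

```text
rest yaw 4.127242922042554 y at .4165,.4621,.521 [0.03222519 0.03551564 0.03976579]
bar yaw 4.361123409171365 far end [0.48034468 0.04137098] [[167.5, 265.0, 10.0], [169.0, 299.0, 9.0]] y at .40,.4621 [0.03516472 0.03990067] rest [0.03103457 0.03551564]
```

```bash
python3 - <<'E'
from ax import *
c=pickle.load(open("d0.pkl","rb"))["top"];g=cv2.GaussianBlur(cv2.cvtColor(c["color"],cv2.COLOR_RGB2GRAY),(3,3),0).astype(float)
P=[]
for r in range(222,284):
    q=np.diff(g[r,186:204]);i=q.argmax();P.append([186+i+.5+(0 if i in(0,16) else (q[i+1]-q[i-1])/(2*(2*q[i]-q[i+1]-q[i-1]))),r])
P=np.array(P);X=plane(c,P,.014);k=np.polyfit(X[:,0],X[:,1],1);rs=X[:,1]-np.polyval(k,X[:,0]);ok=abs(rs)<.0015;k=np.polyfit(X[ok,0],X[ok,1],1)
print("base right edge yaw",np.degrees(np.arctan(k[0])),rs.std(),ok.sum(),"y at .52",np.polyval(k,.52))
P=[]
for r in range(258,292):
    row=g[r,165:186];w=np.clip(row-row.min()-.4*(row.max()-row.min()),0,None);P.append(165+(w*np.arange(21)).sum()/w.sum())
print(np.round(P,1))
cc,_,_=bar_axis(c,.006,255,310,300,335);print("bar bench yaw",np.degrees(np.arctan(cc[0])))
E
```

```text
base right edge yaw 3.26294191543202 0.00018980384428040462 62 y at .52 -0.00431455508231721
[173.5 173.5 173.5 173.5 173.5 173.5 173.5 173.5 173.5 173.5 173.5 173.5
 173.5 173.6 173.7 173.8 174.  174.  174.1 174.1 174.1 174.2 174.2 174.3
 174.4 174.4 174.5 174.5 174.5 174.5 174.5 174.5 174.5 174.5]
bar bench yaw 5.110928362171144
```

Call:
send_rows(commands=[[-0.0005,0,0.006,0.001,0],[-0.0005,0,0.006,0.001,0],[-0.0005,0,0.006,0.001,0],[-0.0005,0,0.006,0,0],[-0.0005,0,0.004,0,0],[0,0,0.002,0,0],[0,0,0,0,0]])

```text
time_s: 14.62
tcp_pos: [0.3891, 0.0257, 0.0243]
ee_rot: [178.4, 2.8, 92.6]
ft_force: [0.4, -0.3, -0.8]
grip_width: 0.0177
```

```bash
python3 - <<'E'
from ax import *;from station import bot,eyes
s=bot.get_state();delta(s,[.388,.0312,.0221],93.1)
c=eyes.read_camera("top");z=s["tcp_pos"][2]+.0279+.006
b,e,P=bar_axis(c,z,264,300);r=lambda x:.0388-(.521-x)*.057
print("bar yaw",np.degrees(np.arctan(b[0])),e,"bar-rest at .42,.46",[np.polyval(b,x)-r(x) for x in(.42,.46)])
E
```

```text
t 14.62 tcp [0.3891 0.0257 0.0243] rot [178.39   2.79  92.56] F [ 0.4 -0.3 -0.8] w 0.0177 j6 -93.2
tool delta [ 0.0056 -0.0009  0.0019] turn -0.0094
bar yaw 2.029495110475826 [0.48056825 0.02992832] bar-rest at .42,.46 [np.float64(-0.0050589066265408385), np.float64(-0.005921458892303236)]
```

Call:
send_rows(commands=[[0.002,0,0,-0.004,0],[0.002,0,0,-0.004,0],[0.0015,0,0,-0.003,0],[0,0,0,0,0],[0,0,0,0,0]])

```text
time_s: 15.08
tcp_pos: [0.3897, 0.0321, 0.0251]
ee_rot: [178.3, 2.8, 93.3]
ft_force: [-0.4, -0.5, -0.2]
grip_width: 0.0177
```

```bash
python3 - <<'E'
from ax import *;from station import bot,eyes
s=bot.get_state();delta(s,[.388,.0312,.0221],93.1)
c=eyes.read_camera("top");z=s["tcp_pos"][2]+.0279+.006
b,e,P=bar_axis(c,z,264,300);r=lambda x:.0388-(.521-x)*.057
print("bar yaw",np.degrees(np.arctan(b[0])),e,"bar-rest at .42,.46",[np.polyval(b,x)-r(x) for x in(.42,.46)])
E
```

```text
t 15.08 tcp [0.3897 0.0321 0.0251] rot [178.31   2.81  93.29] F [-0.4 -0.5 -0.2] w 0.0177 j6 -92.9
tool delta [-0.0006 -0.0018  0.0029] turn 0.0033
bar yaw 3.8280826423200085 [0.48277017 0.03852042] bar-rest at .42,.46 [np.float64(0.0013301596019380038), np.float64(0.0017266491872792375)]
```

Call:
send_rows(commands=[[-0.001,0,0.001,0.002,0],[0,0,0.001,0,0],[0,0,0.0005,0,0],[0,0,0,0,0]])

```text
time_s: 15.47
tcp_pos: [0.3902, 0.0309, 0.0228]
ee_rot: [178.2, 2.8, 93.2]
ft_force: [0.1, -0.5, 0.6]
grip_width: 0.0176
```

Call:
send_rows(commands=[[0,0,0.0007,0,0],[0,0,0,0,0]])

```text
time_s: 15.63
tcp_pos: [0.3902, 0.0307, 0.022]
ee_rot: [178.2, 2.8, 93.2]
ft_force: [-0.3, -0.7, -0.6]
grip_width: 0.0179
```

Call:
send_rows(commands=[[0,0,0.0007,0,0],[0,0,0,0,0]])

```text
time_s: 15.8
tcp_pos: [0.3903, 0.0307, 0.0218]
ee_rot: [178.3, 2.8, 93.2]
ft_force: [-2.1, 0.3, 2.9]
grip_width: 0.018
```

Call:
send_rows(commands=[[0,0,0.0008,0,0],[0,0,0,0,0]])

```text
time_s: 15.97
tcp_pos: [0.3903, 0.0307, 0.0217]
ee_rot: [178.3, 2.8, 93.2]
ft_force: [-2.7, -0.5, 3.5]
grip_width: 0.018
```

Call:
send_rows(commands=[[0,0,0.0008,0,0],[0,0,0,0,0]])

```text
time_s: 16.13
tcp_pos: [0.3904, 0.0307, 0.0216]
ee_rot: [178.4, 2.8, 93.2]
ft_force: [-3.0, 0.1, 3.3]
grip_width: 0.0176
```

Call:
send_rows(commands=[[0,0.003,-0.0005,0,0],[0,0.005,0,0,0],[0,0.005,0,0,0],[0,0.005,0,0,0],[0,0.003,0,0,0],[0,0,0,0,0]])

```text
time_s: 16.63
tcp_pos: [0.414, 0.0319, 0.022]
ee_rot: [178.3, 2.8, 93.1]
ft_force: [-0.2, -0.2, 1.2]
grip_width: 0.0178
```

```bash
python3 - <<'E'
from ax import *;from station import bot,eyes
s=bot.get_state();x=s["tcp_pos"][0];delta(s,[.4425,.0388-.0785*.057,.0218],93.2)
c=eyes.read_camera("top");z=s["tcp_pos"][2]+.0279+.006
b,e,P=bar_axis(c,z,250,290);r=lambda x:.0388-(.521-x)*.057
print("bar yaw",np.degrees(np.arctan(b[0])),e,"bar-rest at .44,.48",[np.polyval(b,x)-r(x) for x in(.44,.48)])
d=eyes.read_camera("side");a=cv2.resize(d["color"][135:235,195:295],(600,600),interpolation=2);save(a,"pics/s8.png")
E
```

```text
t 16.63 tcp [0.414  0.0319 0.022 ] rot [178.26   2.81  93.15] F [-0.2 -0.2  1.2] w 0.0178 j6 -92.7
tool delta [0.0008 0.0286 0.0011] turn -0.0009
bar yaw 4.762684979952745 [0.50242757 0.0374823 ] bar-rest at .44,.48 [np.float64(-0.0008640510961030329), np.float64(0.00018860968978192533)]
```

View pics/s8.png

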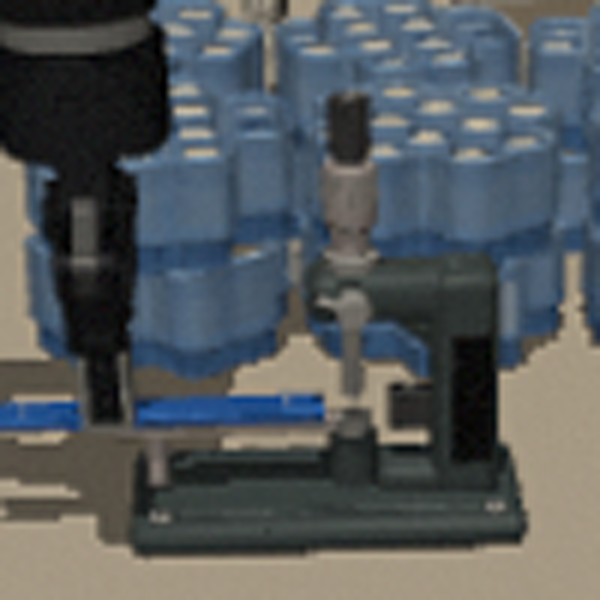

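The side crop shows the bar flat on the rest, its end at (325,410) just short of the anvil (350,412), and the spindle face above its top. Sliding on.

Call:
send_rows(commands=[[0.0003,0.004,0,0,0],[0.0003,0.004,0,0,0],[0,0.004,0,0,0],[0,0.004,0,0,0],[0,0.003,0,0,0],[0,0,0,0,0]])

```text
time_s: 17.23
tcp_pos: [0.4332, 0.0337, 0.0222]
ee_rot: [178.4, 2.8, 93.2]
ft_force: [-0.2, 0.3, -0.5]
grip_width: 0.0177
```

Call:
send_rows(commands=[[0,0.0015,0,0,0],[0,0.0015,0,0,0],[0,0,0,0,0]])

```text
time_s: 17.48
tcp_pos: [0.4362, 0.0339, 0.0221]
ee_rot: [178.4, 2.8, 93.2]
ft_force: [0.3, -0.9, -0.1]
grip_width: 0.018
```

Call:
send_rows(commands=[[0,0.0015,0.0003,0,0],[0,0.001,0,0,0],[0,0,0,0,0]])

```text
time_s: 17.73
tcp_pos: [0.4382, 0.034, 0.0222]
ee_rot: [178.5, 2.8, 93.2]
ft_force: [-0.5, -0.3, -0.6]
grip_width: 0.0177
```

Call:
send_rows(commands=[[0,0.001,0,0,0],[0,0.001,0,0,0],[0,0,0,0,0]])

```text
time_s: 17.98
tcp_pos: [0.4402, 0.0341, 0.0221]
ee_rot: [178.5, 2.8, 93.2]
ft_force: [0.7, 0.1, 0.2]
grip_width: 0.0179
```

Call:
send_rows(commands=[[0,0.001,0,0,0],[0,0,0,0,0]])

```text
time_s: 18.15
tcp_pos: [0.4413, 0.0342, 0.0222]
ee_rot: [178.5, 2.8, 93.2]
ft_force: [0.6, -0.6, 0.3]
grip_width: 0.0177
```

Call:
send_rows(commands=[[0,0.001,0,0,0],[0,0,0,0,0]])

```text
time_s: 18.32
tcp_pos: [0.4423, 0.0343, 0.0221]
ee_rot: [178.6, 2.8, 93.2]
ft_force: [-0.5, -0.1, 1.0]
grip_width: 0.0178
```

Call:
send_rows(commands=[[0,0.001,0,0,0],[0,0,0,0,0]])

```text
time_s: 18.48
tcp_pos: [0.4423, 0.0342, 0.0221]
ee_rot: [178.7, 2.8, 93.2]
ft_force: [-0.5, -0.9, 1.6]
grip_width: 0.0178
```

Call:
send_rows(commands=[[0,0.0008,0,0,0],[0,0,0,0,0]])

```text
time_s: 18.65
tcp_pos: [0.4422, 0.0342, 0.0221]
ee_rot: [178.9, 2.8, 93.2]
ft_force: [-0.9, 0.4, 2.5]
grip_width: 0.0177
```

Call:
send_rows(commands=[[0,0.002,0,0,0],[0,0.002,0,0,0]])

```text
time_s: 18.82
tcp_pos: [0.4419, 0.0342, 0.022]
ee_rot: [179.6, 2.8, 93.2]
ft_force: [-13.1, -0.8, 12.4]
grip_width: 0.018
```

Call:
send_rows(commands=[[0,0.003,0,0,0]])

```text
time_s: 18.9
tcp_pos: [0.4417, 0.0342, 0.022]
ee_rot: [-179.9, 2.9, 93.2]
ft_force: [-18.4, -1.3, 17.2]
grip_width: 0.018
```

Home: the end stopped at TCP x = 0.442, as predicted, with the push peaking at about 18 N (below 25). Relaxing and releasing.

Call:
send_rows(commands=[[0,0,0,0,0],[0,0,0,0,0]])

```text
time_s: 19.07
tcp_pos: [0.4416, 0.0342, 0.0225]
ee_rot: [-179.8, 2.9, 93.2]
ft_force: [-3.6, 0.1, 2.0]
grip_width: 0.0178
```

Call:
send_rows(commands=[[0,-0.0005,-0.0005,0,0],[0,0,0,0,0.1]])

```text
time_s: 19.23
tcp_pos: [0.4416, 0.0342, 0.0231]
ee_rot: [-179.9, 2.9, 93.2]
ft_force: [-2.2, 0.0, 2.3]
grip_width: 0.0179
```

Call:
send_rows(commands=[[0,0,0,0,0.25],[0,0,0,0,0.35],[0,0,0,0,0.5],[0,0,0,0,0.6],[0,0,0,0,0.6]])

```text
time_s: 19.65
tcp_pos: [0.4429, 0.0343, 0.0227]
ee_rot: [179.9, 2.9, 93.2]
ft_force: [0.0, -0.1, -0.5]
grip_width: 0.0509
```

```bash
python3 - <<'E'
from ax import *;from station import bot,eyes
s=bot.get_state();delta(s,[.4425,.0388-.0785*.057,.2],93.2)
c=eyes.read_camera("top");z=.056
b,e,P=bar_axis(c,z,245,285);r=lambda x:.0388-(.521-x)*.057
print("bar yaw",np.degrees(np.arctan(b[0])),e,P.tolist(),"bar-rest",[np.polyval(b,x)-r(x) for x in(.44,.48)])
E
```

```text
t 19.65 tcp [0.4429 0.0343 0.0227] rot [179.87   2.85  93.22] F [ 0.  -0.1 -0.5] w 0.0509 j6 -92.1
tool delta [-0.0088  0.     -0.1771] turn 0.0003
bar yaw 8.88415047230071 [0.50242541 0.03746806] [[173.0, 255.0, 9.0], [174.5, 272.0, 6.0]] bar-rest [np.float64(-0.004930546608830015), np.float64(-0.0009580496757459062)]
```

Call:
send_rows(commands=[[0,0,-0.005,0,0.6],[0,0,-0.01,0,0.6],[-0.001,0,-0.015,0,0.6],[-0.001,0,-0.015,0,0.6],[-0.001,0,-0.015,0,0.6],[-0.001,0,-0.015,0,0.6],[-0.001,0,-0.015,0,0.6],[-0.001,0,-0.015,0,0.6],[-0.001,0,-0.015,0,0.6],[0,0,-0.015,0,0.6],[0,0,-0.015,0,0.6],[0,0,-0.015,0,0.6],[0,0,0,0,0.6]])

```text
time_s: 20.78
tcp_pos: [0.4424, 0.036, 0.206]
ee_rot: [179.4, 2.9, 93.2]
ft_force: [-0.1, 0.3, 0.6]
grip_width: 0.0511
```

```bash
python3 - <<'E'
from ax import *;from station import bot,eyes
s=bot.get_state();delta(s,[.521,.041,.19],93.2)
c=eyes.read_camera("top");z=.056;pickle.dump((s,c),open("d9.pkl","wb"))
b,e,P=bar_axis(c,z,250,320);r=lambda x:.0388-(.521-x)*.057
print("bar yaw",np.degrees(np.arctan(b[0])),e,P.tolist(),"bar-rest",[np.polyval(b,x)-r(x) for x in(.44,.48)])
E
```

```text
t 20.78 tcp [0.4424 0.036  0.206 ] rot [179.44   2.86  93.21] F [-0.1  0.3  0.6] w 0.0511 j6 -93.1
tool delta [0.0014 0.0786 0.0167] turn 0.0002
bar yaw 2.7719306614123354 [0.50242541 0.03746806] [[173.0, 255.0, 9.0], [172.5, 308.0, 6.0]] bar-rest [np.float64(0.0009233951625663497), np.float64(0.0005800790393615946)]
```

Call:
send_rows(commands=[[0,0.012,0,0,0.6],[0,0.015,0,0,0.6],[0,0.015,0,0,0.6],[0,0.015,0,0,0.6],[0,0.012,0,0,0.6],[0,0.006,0,0,0.6],[0,0,0,0,0.6]])

```text
time_s: 21.42
tcp_pos: [0.5159, 0.0405, 0.1997]
ee_rot: [179.9, 2.8, 93.2]
ft_force: [-0.9, 0.6, -0.1]
grip_width: 0.051
```

```bash
python3 - <<'E'
from ax import *;from station import bot,eyes
s=bot.get_state();delta(s,[.521,.039,.19],93.2)
c=eyes.read_camera("wrist");d=eyes.read_camera("side");pickle.dump((s,c,d),open("d10.pkl","wb"))
K=[[.521,.0388,.2],[.5195,.0435,.2],[.521,.0388,.056]];print(wproj(c,K,s).round(1).tolist())
a=cv2.resize(c["color"][110:410,130:430],(500,500),interpolation=2)
p=proj(d,[[.521,.04,.2]])[0].astype(int);print(p)
b=cv2.resize(d["color"][p[1]-50:p[1]+50,p[0]-30:p[0]+30],(300,500),interpolation=2)
save(np.hstack([a,b]),"pics/w10.png")
E
```

```text
t 21.42 tcp [0.5159 0.0405 0.1997] rot [179.91   2.83  93.24] F [-0.9  0.6 -0.1] w 0.051 j6 -92.5
tool delta [-0.0013  0.005   0.0097] turn 0.0008
[[275.6, 255.4], [284.0, 253.6], [284.6, 197.2]]
[252 150]
```

View pics/w10.png

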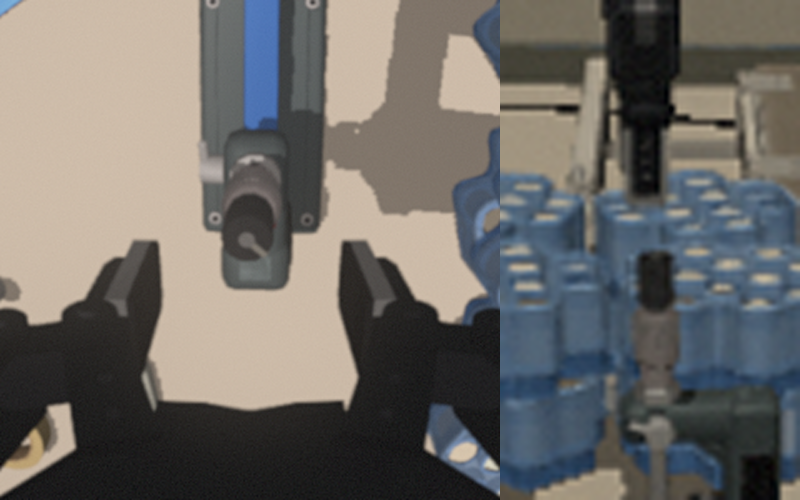

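In the wrist view the knob top is centred at crop (249,240) and the pads' midline is at crop 250, so it is laterally centred. I'll move 4.5 mm forward, then wind the wrist back before gripping.

Call:
send_rows(commands=[[0,0.003,0,0,0.6],[0,0.0015,0,-0.06,0.6],[0,0,0,-0.11,0.6],[0,0,0,-0.115,0.6],[0,0,0,-0.115,0.6],[0,0,0,-0.115,0.6],[0,0,0,-0.115,0.6],[0,0,0,-0.115,0.6],[0,0,0,-0.115,0.6],[0,0,0,-0.115,0.6],[0,0,0,-0.1,0.6],[0,0,0,-0.05,0.6],[0,0,0,0,0.6],[0,0,0,0,0.6]])

```text
time_s: 22.68
tcp_pos: [0.513, 0.0407, 0.1996]
ee_rot: [-177.4, 1.2, 160.9]
ft_force: [0.7, -0.5, -0.4]
grip_width: 0.0512
```

```bash
python3 - <<'E'
from ax import *;from station import bot,eyes
s=bot.get_state();R=Ro.from_euler("xyz",s["ee_rot"],degrees=True).as_matrix();print("toolz",R[:,2].round(4))
tz=R[:,2]
# want pad centre (tool z -0.040) at knob (.5205,.0409,.19)
T=np.array([.5205,.0409,.19])+.04*tz;print("target tcp",T);delta(s,T,158)
c=eyes.read_camera("wrist");pickle.dump((s,c),open("d11.pkl","wb"))
hsv=cv2.cvtColor(c["color"],cv2.COLOR_RGB2GRAY)
pred=wproj(c,[[.5205,.0409,.2],[.5205,.0409,.19]],s);print("pred knob px",pred.round(1).tolist())
x,y=pred[0].astype(int);sub=hsv[y-25:y+25,x-25:x+25]
m=(sub<60).astype(np.uint8);n,l,st,ce=cv2.connectedComponentsWithStats(m);print([(st[i].tolist(),(ce[i]+[x-25,y-25]).round(1).tolist()) for i in range(1,n) if st[i][4]>40])
cv2.imwrite("pics/sub11.png",cv2.resize(cv2.cvtColor(c["color"][110:410,130:430],cv2.COLOR_RGB2BGR),(600,600)))
E
```

```text
toolz [ 0.0042 -0.0492 -0.9988]
target tcp [0.5206684  0.03893152 0.15004882]
t 22.68 tcp [0.513  0.0407 0.1996] rot [-177.41    1.15  160.93] F [ 0.7 -0.5 -0.4] w 0.0512 j6 -160.1
tool delta [-0.0068  0.003   0.0496] turn 0.0512
pred knob px [[266.5, 251.0], [267.5, 245.3]]
[([13, 0, 29, 18, 220], [269.9, 231.5])]
```

Call:
send_rows(commands=[[-0.003,0.0015,0.004,0.01,0.6],[-0.003,0.0015,0.005,0.01,0.6],[-0.001,0,0.005,0,0.6],[0,0,0,0,0.6]])

```text
time_s: 23.07
tcp_pos: [0.5213, 0.0405, 0.1845]
ee_rot: [-177.5, 1.3, 159.5]
ft_force: [-0.5, -0.4, 0.7]
grip_width: 0.0513
```

```bash
cat > chk.py <<'E'
from ax import *;from station import bot,eyes
s=bot.get_state();R=Ro.from_euler("xyz",s["ee_rot"],degrees=True).as_matrix();tz=R[:,2];print("toolz",tz.round(4))
T=np.array([.5205,.0409,.19])+.04*tz;delta(s,T,158)
E
python3 - <<'E'
from chk import *
c=eyes.read_camera("wrist");print("pred knob px",((wproj(c,[[.5205,.0409,.2]],s)-[130,110])*2).round(1).tolist())
save(cv2.resize(c["color"][110:410,130:430],(600,600),interpolation=2),"pics/w12.png")
E
```

```text
toolz [ 0.0051 -0.0492 -0.9988]
t 23.07 tcp [0.5213 0.0405 0.1845] rot [-177.46    1.26  159.51] F [-0.5 -0.4  0.7] w 0.0513 j6 -158.6
tool delta [ 0.0008 -0.0002  0.0345] turn 0.0263
pred knob px [[299.5, 293.1]]
```

View pics/w12.png

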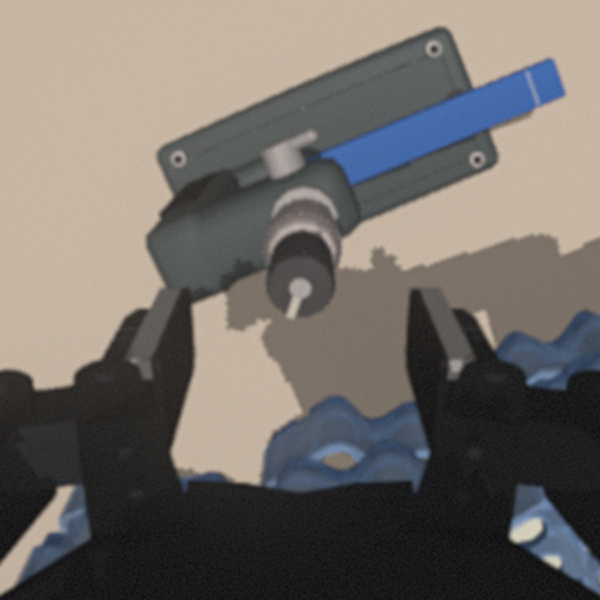

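The knob top is centred at (301,288), 5 px from the prediction. The bar lies on the rest under the head. Descending to grip height.

Call:
send_rows(commands=[[0.0003,0,0.005,0,0.6],[0.0003,0,0.006,0,0.6],[0,0,0.006,0,0.5],[0,0,0.006,0,0.5],[0,0,0.005,0,0.5],[0,0,0,0,0.5]])

```text
time_s: 23.62
tcp_pos: [0.5206, 0.0392, 0.1532]
ee_rot: [-177.4, 1.2, 159.5]
ft_force: [0.1, 0.9, 0.1]
grip_width: 0.0426
```

```bash
python3 chk.py
```

```text
toolz [ 0.0041 -0.0492 -0.9988]
t 23.62 tcp [0.5206 0.0392 0.1532] rot [-177.44    1.21  159.48] F [0.1 0.9 0.1] w 0.0426 j6 -158.5
tool delta [-0.0001 -0.0001  0.0032] turn 0.0259
```

Call:
send_rows(commands=[[0,0,0.002,0,0.4],[0,0,0,0,0.3],[0,0,0,0,0.25],[0,0,0,0,0.2],[0,0,0,0,0.1],[0,0,0,0,0.1],[0,0,0,0,0.1],[0,0,0,0,0]])

```text
time_s: 24.28
tcp_pos: [0.5208, 0.0389, 0.1508]
ee_rot: [-177.4, 1.2, 159.5]
ft_force: [1.2, -0.6, -1.2]
grip_width: 0.0158
```

```bash
python3 chk.py; python3 -c "
from station import bot;print(bot.get_state()['torque'])"
```

```text
toolz [ 0.0045 -0.0494 -0.9988]
t 24.28 tcp [0.5208 0.0389 0.1508] rot [-177.44    1.23  159.48] F [ 1.2 -0.6 -1.2] w 0.0158 j6 -158.6
tool delta [0.0002 0.     0.0007] turn 0.0258
[-0.03938814  0.04898927  0.06771523]
```

Knob gripped (18.4 mm, reading 15.8, the same -2.3 mm offset as on the bar). Starting the clockwise turn, reference z = 0.1508, yaw = 159.5°.

Call:
send_rows(commands=[[0,0,0.0001,0.05,0],[0,0,0.00016,0.1,0],[0,0,0.00016,0.1,0],[0,0,0.00016,0.1,0],[0,0,0.00016,0.1,0],[0,0,0.00016,0.1,0]])

```text
time_s: 24.78
tcp_pos: [0.5209, 0.039, 0.1499]
ee_rot: [-178.5, 2.4, 126.6]
ft_force: [2.1, -2.2, -2.3]
grip_width: 0.0166
```

```bash
cat > st.py <<'E'
from station import bot;import numpy as np
s=bot.get_state();th=np.radians((159.48-s["ee_rot"][2])%360);dz=(.1508-s["tcp_pos"][2])*1000
print("t",round(s["time_s"],2),s["tcp_pos"].round(5),s["ee_rot"].round(2),"F",s["ft_force"].round(1),"T",s["torque"].round(3),"j6",round(s["joints"][5],1),"w",round(s["grip_width"],4))
print("theta",round(th,3),"dz",round(dz,2),"slip",round(th-dz/1.59,2))
E
python3 st.py
```

```text
t 24.78 [0.5209  0.03901 0.14986] [-178.54    2.37  126.56] F [ 2.1 -2.2 -2.3] T [ 0.32  0.07 -0.02] j6 -125.7 w 0.0166
theta 0.575 dz 0.94 slip -0.02
```

Call:
send_rows(commands=[[0,0,0.0002,0.1,0],[0,0,0.0002,0.1,0],[0,0,0.0002,0.1,0],[0,0,0.0002,0.1,0],[0,0,0.0002,0.1,0],[0,0,0.0002,0.1,0],[0,0,0.0002,0.1,0],[0,0,0.0002,0.1,0]])

```text
time_s: 25.45
tcp_pos: [0.5215, 0.0385, 0.1485]
ee_rot: [179.2, 2.5, 78.1]
ft_force: [2.1, -2.4, -0.7]
grip_width: 0.0159
```

```bash
python3 st.py
```

```text
t 25.45 [0.5215  0.03847 0.14854] [179.21   2.51  78.12] F [ 2.1 -2.4 -0.7] T [0.307 0.068 0.018] j6 -77.5 w 0.0159
theta 1.42 dz 2.26 slip -0.0
```

Call:
send_rows(commands=[[0,0,0.00018,0.1,0],[0,0,0.00018,0.1,0],[0,0,0.00018,0.1,0],[0,0,0.00018,0.1,0],[0,0,0.00018,0.1,0],[0,0,0.00018,0.1,0]])

```text
time_s: 25.95
tcp_pos: [0.5213, 0.0371, 0.1476]
ee_rot: [177.9, 1.6, 41.8]
ft_force: [0.2, -2.2, -1.4]
grip_width: 0.016
```

```bash
python3 st.py
```

```text
t 25.95 [0.52129 0.03706 0.14762] [177.9    1.63  41.83] F [ 0.2 -2.2 -1.4] T [-0.193  0.159 -0.054] j6 -41.3 w 0.016
theta 2.053 dz 3.18 slip 0.05
```

Call:
send_rows(commands=[[0,0,0.00018,0.1,0],[0,0,0.00018,0.1,0],[0,0,0.00018,0.1,0],[0,0,0.00018,0.1,0],[0,0,0.00018,0.1,0]])

```text
time_s: 26.37
tcp_pos: [0.5201, 0.0366, 0.1469]
ee_rot: [177.4, 0.6, 11.7]
ft_force: [0.8, -0.2, -1.2]
grip_width: 0.0158
```

```bash
python3 st.py
```

```text
t 26.37 [0.52014 0.03661 0.14688] [177.38   0.56  11.69] F [ 0.8 -0.2 -1.2] T [0.102 0.333 0.029] j6 -11.2 w 0.0158
theta 2.579 dz 3.92 slip 0.11
```

Call:
send_rows(commands=[[0,0,0.0002,0.1,0],[0,0,0.0002,0.1,0],[0,0,0.0002,0.1,0],[0,0,0.0002,0.1,0],[0,0,0.0002,0.1,0]])

```text
time_s: 26.78
tcp_pos: [0.519, 0.0371, 0.1465]
ee_rot: [177.5, -0.6, -18.4]
ft_force: [1.3, -1.0, 0.7]
grip_width: 0.0161
```

```bash
python3 st.py
```

```text
t 26.78 [0.51902 0.03712 0.14654] [177.49  -0.56 -18.44] F [ 1.3 -1.   0.7] T [0.439 0.491 0.061] j6 18.9 w 0.0161
theta 3.105 dz 4.26 slip 0.43
```

Call:
send_rows(commands=[[0,0,0.0001,0.1,0],[0,0,0.0001,0.1,0],[0,0,0.0001,0.1,0],[0,0,0.0001,0.1,0]])

```text
time_s: 27.12
tcp_pos: [0.5195, 0.037, 0.1472]
ee_rot: [178.0, -1.5, -42.6]
ft_force: [-0.7, 0.5, -0.6]
grip_width: 0.0159
```

```bash
python3 st.py
```

```text
t 27.12 [0.51947 0.03696 0.14721] [177.98  -1.54 -42.56] F [-0.7  0.5 -0.6] T [0.323 0.171 0.016] j6 43.0 w 0.0159
theta 3.526 dz 3.59 slip 1.27
```

Call:
send_rows(commands=[[0,0,0,0,0]])

```text
time_s: 27.2
tcp_pos: [0.5194, 0.037, 0.1472]
ee_rot: [178.0, -1.5, -42.7]
ft_force: [-0.3, -1.1, -1.8]
grip_width: 0.0162
```

```bash
python3 st.py
```

```text
t 27.2 [0.51937 0.03702 0.14724] [177.99  -1.53 -42.68] F [-0.3 -1.1 -1.8] T [ 0.135 -0.066  0.073] j6 43.1 w 0.0162
theta 3.528 dz 3.56 slip 1.29
```

The spindle stopped sinking at about 4.2 mm (θ ≈ 2.6 rad), so the ratchet is now slipping, about 0.9 rad so far. Turning about 0.7 rad more without pushing down.

Call:
send_rows(commands=[[0,0,0,0.08,0],[0,0,0,0.1,0],[0,0,0,0.1,0],[0,0,0,0.1,0],[0,0,0,0.1,0],[0,0,0,0.1,0],[0,0,0,0,0]])

```text
time_s: 27.78
tcp_pos: [0.5188, 0.0381, 0.1472]
ee_rot: [179.2, -2.2, -76.4]
ft_force: [0.8, -1.3, -0.6]
grip_width: 0.0158
```

```bash
python3 st.py
```

```text
t 27.78 [0.51878 0.03811 0.14723] [179.16  -2.19 -76.45] F [ 0.8 -1.3 -0.6] T [0.21  0.014 0.063] j6 76.8 w 0.0158
theta 4.118 dz 3.57 slip 1.87
```

Height stays constant while the knob turns, so the ratchet is slipping; total slip is about 1.45–1.85 rad. Releasing and rising clear.

Call:
send_rows(commands=[[0,0,0,0,0.25],[0,0,0,0,0.35],[0,0,0,0,0.5],[0,0,0,0,0.6],[0,0,0,0,0.6],[0,0,-0.005,0,0.6],[0,0,-0.01,0,0.6],[0,0,-0.015,0,0.6],[0,0,-0.015,0,0.6],[0,0,-0.015,0,0.6],[0,0,-0.015,0,0.6],[0,0,-0.015,0,0.6],[0,0,-0.01,0,0.6],[0,0,0,0,0.6],[0,0,0,0,0.6]])

```text
time_s: 29.03
tcp_pos: [0.5202, 0.0428, 0.2599]
ee_rot: [179.4, -2.3, -75.5]
ft_force: [-0.3, 0.7, -0.7]
grip_width: 0.0509
```

```bash
python3 - <<'E'
from ax import *;from station import bot,eyes
s=bot.get_state();print(s["time_s"],s["tcp_pos"],s["ee_rot"],s["grip_width"],s["ft_force"])
d0=pickle.load(open("d0.pkl","rb"));d=eyes.read_camera("side");t=eyes.read_camera("top");w=eyes.read_camera("wrist")
save(t["color"],"pics/t_end.png");save(d["color"],"pics/s_end.png");save(w["color"],"pics/w_end.png")
# bystanders changed? diff outside arm / bar / micrometer
df=np.abs(d["color"].astype(int)-d0["side"]["color"]).sum(2)>90
for n,(a,b,c,e) in dict(beaker=(320,262,358,308),vial=(313,240,328,268),timer=(332,225,368,246),marker=(185,315,230,370),thin1=(208,252,236,276),thin2=(255,326,314,342)).items(): print(n,df[b:e,a:c].mean().round(3))
b,e,P=bar_axis(t,.056,250,325);r=lambda x:.0388-(.521-x)*.057
print("top bar",np.degrees(np.arctan(b[0])),P.tolist(),[np.polyval(b,x)-r(x) for x in(.40,.44,.48)])
# near end of bar in side view: home near end at x=M-134
M=np.array([.521,.0388]);u=np.array([np.cos(np.radians(3.3)),np.sin(np.radians(3.3))])
q=np.r_[M-.134*u,.053];print("pred near end px side",proj(d,[q]),"top",proj(t,[q]))
g=d["color"].astype(int);p=proj(d,[q])[0].astype(int)
hsv=cv2.cvtColor(d["color"],cv2.COLOR_RGB2HSV);m=cv2.inRange(hsv,(100,150,60),(125,255,255));print("side blue start cols",[ (r_,np.nonzero(m[r_,180:260])[0][:1]+180) for r_ in range(p[1]-4,p[1]+6)])
hs=cv2.cvtColor(t["color"],cv2.COLOR_RGB2HSV);m=cv2.inRange(hs,(100,120,40),(125,255,255));y=np.nonzero(m[250:330,165:182].sum(1)>3)[0]+250;print("top bar rows",y.min(),y.max())
E
```

```text
29.0333 [0.52016415 0.0427858  0.25985037] [179.44333466  -2.2821625  -75.48649336] 0.05088373883508007 [-0.25298131  0.65509588 -0.67215842]
beaker 0.0
vial 0.0
timer 0.0
marker 0.0
thin1 0.0
thin2 0.0
top bar 2.705648445628589 [[173.0, 255.0, 9.0], [172.5, 308.0, 6.0]] [np.float64(0.0013747666521167212), np.float64(0.00098507091439997), np.float64(0.0005953751766832327)]
pred near end px side [[202.95571105 204.36371004]] top [[174.76226043 308.37096989]]
side blue start cols [(200, array([], dtype=int64)), (201, array([222])), (202, array([204])), (203, array([204])), (204, array([204])), (205, array([204])), (206, array([], dtype=int64)), (207, array([], dtype=int64)), (208, array([], dtype=int64)), (209, array([], dtype=int64))]
top bar rows 250 308
```

```bash
python3 -c "
from station import bot;print(bot.job_done())"
```

```text
the job is handed in; nothing more can be done
None
```

I handed the job in at about 29 s, with the bar clamped in the micrometer and the gripper clear above it.

**Bar:** I laid it flat on the rest and slid it in until it stopped at the predicted home position. I meant to push 4–10 N against the stop, but the highest reading was about 18 N, still below the 25 N limit. I then let go. In the last pictures its near end is within about 1 px of the predicted home point, and it lies within about 1.5 mm of the rest's centre line.

**Ratchet:** I turned only the dark knob clockwise, in one grip of about 4.1 rad. It sank as the thread predicts until it had gone down about 4 mm, then stayed level while I kept turning. I estimate the slip at 1.45–1.85 rad. That rests on height readings with up to 0.7 mm of scatter, probably because the tool leaned about 2.8°. I did not confirm it by camera. The vertical force I read during the turn stayed below about 2.5 N.

**Other things:** The beaker, vial, timer, marker and both thin look-alike bars show no change in the side camera.

**What disagreed:** The real fingertips end about 30–40 mm behind the reported tool point, not 8 mm ahead of it. That made my first two grasps close above the bar without touching it. After that I set heights from the images and contact.

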